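# Lock the printing-screen jacks

## Task

The heights of the printing-screen jacks on the table are set; lock them all. On each jack the barrel must stay at its setting, so hold it with the square steel bar pushed through the fork and the barrel's tab while you turn the knurled lock ring clockwise (seen from above) all the way to its stop, then draw the bar out again. When every jack is locked, lay the bar flat in the wooden tray, and leave the other things on the table where they are.

Things in the scene. Friction and masses are not known exactly. Their poses are not given: they have to be found in the camera images.
- jack1: Screen jack 1, one of three alike (one may be absent, its seat empty): grey 1.2 kg stand set in a fixed steel frame 8 mm high; base 110 x 62 x 12 mm (x -72 to 38). Origin under its barrel on the table, z up. Fork on the -x side: two upright plates 34 mm wide, 52 mm tall, at x = -24 to -29 and -64 to -69 mm, each with a 13 mm square through hole at y = 0, z = 40 mm.
- fork1 (a point): Centre of the outer mouth of the fork's hole on jack 1 (jack frame -69, 0, 40 mm), axes as the jack's: the bar goes in level along +x, through plate, tab and plate, till its tip is at jack x = -26 to -17 mm (the barrel's wall is at -16). There it holds the barrel to about 0.1 rad and, let go, lies level in the holes while its middle is inside the outer plate.
- barrel1 (a joint): Turn of aluminium barrel 1 in its stand (rad), 0 as set, + clockwise from above; radius 16 mm, z 26 to 76. Only 0.05 N m of friction, always; it carries the ring. Its arm (18 mm wide, z 54 to 60) runs out along jack -x to a tab, 30 mm wide, hanging between the fork plates at x = -44 to -49, with a 13 mm hole in line with the fork's as set.
- ring1 (a joint): Turn of lock ring 1 on its barrel (rad), + = tightening = clockwise from above; starts loose at 0 to 0.5, hard stop (home) at 2.4, where the white mark on its top lies over the barrel's arm. 0.25 N m of friction against the barrel, so the ring drags an unheld barrel round with it.
- ring1_grip (a point): Centre of the round knurled dark steel lock ring 1 (diameter 50 mm, z 76 to 96 mm), on the jack's upright axis at z = 86 mm. A black rubber pad 26 mm wide tops the barrel, up to z = 104 mm.
- jack2: Screen jack 2, one of three alike (one may be absent, its seat empty): grey 1.2 kg stand set in a fixed steel frame 8 mm high; base 110 x 62 x 12 mm (x -72 to 38). Origin under its barrel on the table, z up. Fork on the -x side: two upright plates 34 mm wide, 52 mm tall, at x = -24 to -29 and -64 to -69 mm, each with a 13 mm square through hole at y = 0, z = 40 mm.
- fork2 (a point): Centre of the outer mouth of the fork's hole on jack 2 (jack frame -69, 0, 40 mm), axes as the jack's: the bar goes in level along +x, through plate, tab and plate, till its tip is at jack x = -26 to -17 mm (the barrel's wall is at -16). There it holds the barrel to about 0.1 rad and, let go, lies level in the holes while its middle is inside the outer plate.
- barrel2 (a joint): Turn of aluminium barrel 2 in its stand (rad), 0 as set, + clockwise from above; radius 16 mm, z 26 to 76. Only 0.05 N m of friction, always; it carries the ring. Its arm (18 mm wide, z 54 to 60) runs out along jack -x to a tab, 30 mm wide, hanging between the fork plates at x = -44 to -49, with a 13 mm hole in line with the fork's as set.
- ring2 (a joint): Turn of lock ring 2 on its barrel (rad), + = tightening = clockwise from above; starts loose at 0 to 0.5, hard stop (home) at 2.4, where the white mark on its top lies over the barrel's arm. 0.25 N m of friction against the barrel, so the ring drags an unheld barrel round with it.
- ring2_grip (a point): Centre of the round knurled dark steel lock ring 2 (diameter 50 mm, z 76 to 96 mm), on the jack's upright axis at z = 86 mm. A black rubber pad 26 mm wide tops the barrel, up to z = 104 mm.
- jack3: Screen jack 3, one of three alike (one may be absent, its seat empty): grey 1.2 kg stand set in a fixed steel frame 8 mm high; base 110 x 62 x 12 mm (x -72 to 38). Origin under its barrel on the table, z up. Fork on the -x side: two upright plates 34 mm wide, 52 mm tall, at x = -24 to -29 and -64 to -69 mm, each with a 13 mm square through hole at y = 0, z = 40 mm.
- fork3 (a point): Centre of the outer mouth of the fork's hole on jack 3 (jack frame -69, 0, 40 mm), axes as the jack's: the bar goes in level along +x, through plate, tab and plate, till its tip is at jack x = -26 to -17 mm (the barrel's wall is at -16). There it holds the barrel to about 0.1 rad and, let go, lies level in the holes while its middle is inside the outer plate.
- barrel3 (a joint): Turn of aluminium barrel 3 in its stand (rad), 0 as set, + clockwise from above; radius 16 mm, z 26 to 76. Only 0.05 N m of friction, always; it carries the ring. Its arm (18 mm wide, z 54 to 60) runs out along jack -x to a tab, 30 mm wide, hanging between the fork plates at x = -44 to -49, with a 13 mm hole in line with the fork's as set.
- ring3 (a joint): Turn of lock ring 3 on its barrel (rad), + = tightening = clockwise from above; starts loose at 0 to 0.5, hard stop (home) at 2.4, where the white mark on its top lies over the barrel's arm. 0.25 N m of friction against the barrel, so the ring drags an unheld barrel round with it.
- ring3_grip (a point): Centre of the round knurled dark steel lock ring 3 (diameter 50 mm, z 76 to 96 mm), on the jack's upright axis at z = 86 mm. A black rubber pad 26 mm wide tops the barrel, up to z = 104 mm.
- bar: Locking bar: plain steel square bar 9 x 9 mm, 90 mm long overall, the last 7 mm of each end tapered to 5 mm; both ends alike. 55 g. Origin at its middle, x along its length (either way), lies on any of its four sides (middle 4.5 mm above what it lies on).
- tray: Wooden tool tray fixed to the table, 150 (x) x 90 (y) x 16 mm high, walls and floor 5 mm; origin at the centre of its underside, x along its length.
- jar: Small white paint jar, 36 mm across, 46 mm tall, among the jacks; a bystander, loose, origin at the centre of its underside.
- tape: Roll of blue tape lying flat, 52 mm across, 18 mm high; a bystander, loose, origin at the centre of its underside.
- eraser: Blue eraser block 45 x 24 x 12 mm; a bystander, loose, origin at the centre of its underside.
- pot: Small amber ink pot 36 mm across, 40 mm tall, among the jacks; a bystander, loose, origin at the centre of its underside.
- brush: Paint brush 160 mm long lying behind the jacks; a bystander, loose.
- paint: White paint bottle 48 mm across, 110 mm tall, beside the jacks; a bystander, loose, origin at the centre of its underside.
- cup: White cup 68 mm across, 85 mm tall, beside the jacks; a bystander, loose, origin at the centre of its underside.

How it is judged:
At the end, for the whole second after the job is handed in: On every jack present the lock ring is home (over 2.25 rad of 2.4) and the barrel within 0.25 rad of its setting, and the jack still in its place (moved less than 10 mm); the bar lies flat and at rest on the floor of the tray, its middle within 60 mm along and 42 mm across of the tray's centre (distance of each of jack1, jack2, jack3 from where it was at the start of the episode below 0.01 m and value of joint each of ring1, ring2, ring3 above 2.25 rad and value of joint barrel1 between -0.25 and 0.25 rad and value of joint barrel2 between -0.25 and 0.25 rad and value of joint barrel3 between -0.25 and 0.25 rad and x of bar in the frame of tray between -0.06 and 0.06 m and y of bar in the frame of tray between -0.042 and 0.042 m and z of bar in the frame of tray below 0.014 m and angle between bar's own x axis and vertical between 1.49 and 1.65 rad and linear speed of bar below 0.02 m/s); the robot touches nothing.
It fails at once if barrel 1 is turned out of its setting (more than 0.3 rad either way) (value of joint barrel1 above 0.3 rad or value of joint barrel1 below -0.3 rad).
It fails at once if barrel 2 is turned out of its setting (more than 0.3 rad either way) (value of joint barrel2 above 0.3 rad or value of joint barrel2 below -0.3 rad).
It fails at once if barrel 3 is turned out of its setting (more than 0.3 rad either way) (value of joint barrel3 above 0.3 rad or value of joint barrel3 below -0.3 rad).
It fails at once if a bystander (jar, tape, eraser, pot, brush, paint bottle or cup) is moved by more than 3 cm (distance of any of jar, tape, eraser, pot, brush, paint, cup from where it was at the start of the episode above 0.03 m).
Of jack1, jack2, jack3 only 2 to 3 are there at a start; the rules pass over those that are not, and their reading is None.
At some moment in a run one of bar may be knocked a few centimetres aside while the robot is not near it.
Once in a run the grip may slacken for a moment while it holds something.
It also fails if it takes over 210 s, if anything falls off the work surface, if the arm or the gripper's body presses on something with over 40 N, if the wrist force passes 120 N, or if a joint passes its speed limit or range.

## Robot

A 6-joint arm with a two-finger parallel gripper is mounted at the origin on the work surface. World frame = base frame: x ahead of the robot, y to its left, z up, the work surface at z = 0. Lengths are in m, angles in rad, forces in N, time in s.
With the tool pointing down it reaches from about 0.275 to 0.825 m from the base axis. Payload 4.9 kg.
Tool frame: the origin (TCP) lies on the centre line of the jaws, within the pads' length; the fingertips stand 11 mm ahead of it and the grasp point (between the pads) lies 8 mm behind it; z points along the fingers, y is the line along which they close (so a half turn about z gives the same grasp; the last joint's range is limited). The gripper opens to 85 mm and grips with 20 to 120 N. Pads are 22 mm wide; open, the fingers measure 114 mm over their backs; the gripper's body (76 mm by 85 mm) begins 54 mm behind the grasp point. The pads swing forward as they close: fully open they stand 13 mm farther back than shut.
Start: joints at [0.985, 0.326, -0.193, 1.052, 0, 1.437], TCP at [0.24, 0.495, 0.242] pointing down, gripper open.
Joint ranges: [-2.65, 2.65], [-0.97, 1.79], [-1.3, 1.35], [-1.93, 2.1], [-1.47, 1.37], [-3.14, 3.14]. Speed limits (rad/s): [2.57, 2.57, 3.14, 3.14, 3.14, 3.14].

## Interface

Orientations are given as a unit quaternion [w, x, y, z].
In Python, from cell import * gives the robot as it stands. Calls block until the motion is done:
- move_pose(position, orientation): joint-space move of the TCP to a pose.
- move_linear(position, speed=0.15, rotation=None, until_force=None): straight line of the TCP; rotation=None keeps the orientation; speed is the mean speed in m/s. With until_force (N) it stops when the force on the tool has changed by that much, and returns True; else False.
- goto_joints(angles): joint-space move.
- set_gripper(opening, grasp_force=None): opening from 0.0 (shut) to 1.0 (fully open); grasp_force is the grip in N (None keeps the last); returns when the fingers have stopped.
- wait(seconds).
- solve_ik(position, orientation): joint angles nearest the present ones, or None.
- camera(name): name is "side" or "top"; returns (picture, depth): 384x512x3 uint8, red, green, blue; 384x512 float32, m along the optical axis (not along the pixel's ray), 0 where there is no reading.
- calibration(name): a dict with "mtx" (3x3 intrinsics, pixels), "k1" (the pictures are not rectified: a ray, as slopes to the right and down, at radius r is drawn at 1 + k1 r^2 times it, then the intrinsics apply), "extrinsics" (4x4, takes a point from world to camera coordinates). Camera axes: x right, y down, z forward; pixel columns grow to the right and rows downward; lengths in m; the calibration is good to about 2 mm. A picture is of the moment at which its call begins. calibration takes no time and is no camera call.
A pose or a line that the arm cannot do raises PlanningError and nothing moves.
- close_job(): hands the job in; it is judged then, once.
Trained networks look in the newest picture that a camera, given by its name, has taken for a name from the list of things; names that differ only in an ending like _2 or _b are one class to them, and where a whole thing is asked for, a point or a joint stands for the part that bears it (a point fixed in the world has none). Each returns a list of dicts, best first, with "p" (0 to 1); they miss things now and then, are a little off and sometimes report something else, mostly with a low value. They report only what shows in the picture. A call takes as long as a camera call.
- boxes_of(camera, thing): "location" ([x, y, z] in m, in world coordinates, good to about 4 mm: the middle of the surface that is visible of it).
- mark_of(camera, thing): "location" ([x, y, z] in m, in world coordinates, good to about 4 mm: a listed point, or the origin of a listed thing).
Readings, each from a call of its own:
- get_clock(): time.
- get_joint_positions(): joint angles.
- get_joint_vel(): joint speeds.
- get_joint_efforts(): joint torques, N m.
- get_position(): TCP position.
- get_tool_rot(): TCP orientation.
- get_ft_force(): force on the tool from outside, world axes, zero at the start.
- get_moment(): the same for the moment, N m.
- get_gripper_width(): opening from 0.0 (shut) to 1.0 (fully open).
- get_finger_force(): force on a finger pad.
Only numpy, scipy, OpenCV 4.12 (cv2) and the standard library are available. Lean on these libraries where they do the work, as an engineer would, in place of code of your own. Each camera call takes 0.05 s, during which the arm holds its last target. There are 200 camera calls.

## Working session

There is one attempt and no reset: what is moved stays moved. The work goes in short steps, each a Python script; the robot and the scene stay as the last script left them, time stands still between calls to the robot, and variables do not carry over. Pictures are saved under pics/ and viewed, at most 14 in all, crops included, and the job is handed in when it is done.

```bash
ls; mkdir -p pics; cat > h.py <<'E'
from cell import *
import numpy as np, cv2
from scipy.spatial.transform import Rotation as R
def snap(cam,name=None):
    im,d=camera(cam)
    if name: cv2.imwrite('pics/'+name+'.png',im[:,:,::-1])
    return im,d
def cloud(cam,d):
    """world xyz per pixel"""
    c=calibration(cam);K=np.array(c['mtx']);E=np.array(c['extrinsics']);k=c['k1']
    v,u=np.mgrid[:d.shape[0],:d.shape[1]]
    p=cv2.undistortPoints(np.stack([u,v],-1).reshape(-1,1,2).astype(np.float64),K,np.array([k,0,0,0,0.])).reshape(d.shape+(2,))
    P=np.dstack([p*d[...,None],d])
    W=(P-E[:3,3])@E[:3,:3]
    W[d==0]=np.nan
    return W
def q(rot):
    x,y,z,w=rot.as_quat();return [w,x,y,z]
E
python3 - <<'E'
from h import *
print(get_clock(),q(R.identity()),get_tool_rot())
for c in('top','side'):
    im,d=snap(c,c+'0'); np.savez(c+'0.npz',im=im,d=d)
    print(c,calibration(c))
    for t in ['jack1','fork1','ring1_grip','bar','tray','jar','tape','eraser','pot','brush','paint','cup']:
        print(t,[(round(o['p'],2),np.round(o['location'],3).tolist()) for o in mark_of(c,t)])
print(get_clock())
E
```

```text
cell.py
pics
0.0 [np.float64(1.0), np.float64(0.0), np.float64(0.0), np.float64(0.0)] [-3.24043219e-04  2.23963514e-01  9.74597121e-01 -8.31476445e-04]
top {'mtx': array([[430.73904482,   0.        , 252.09935549],
       [  0.        , 430.73904482, 187.12941442],
       [  0.        ,   0.        ,   1.        ]]), 'k1': -0.10524670762664849, 'extrinsics': array([[-2.97857124e-04, -9.99868766e-01, -1.61976130e-02,
         1.29829320e-02],
       [-9.98481908e-01,  1.18952825e-03, -5.50678173e-02,
         5.76754830e-01],
       [ 5.50798580e-02,  1.61566212e-02, -9.98351227e-01,
         1.44815880e+00],
       [ 0.00000000e+00,  0.00000000e+00,  0.00000000e+00,
         1.00000000e+00]])}
jack1 [(0.74, [0.581, -0.184, 0.001]), (0.73, [0.64, 0.203, 0.0])]
fork1 [(0.9, [0.579, 0.181, 0.041])]
ring1_grip [(0.66, [0.645, 0.207, 0.085])]
bar [(0.63, [0.642, 0.208, 0.086]), (0.46, [0.441, -0.409, 0.001])]
tray [(0.65, [0.437, 0.377, -0.002]), (0.62, [0.438, -0.408, 0.002])]
jar [(0.58, [0.686, 0.095, -0.002]), (0.46, [0.386, -0.112, -0.002])]
tape [(0.46, [0.372, 0.092, 0.002])]
erase
[... 650 characters left out ...]
0684771,  1.1281032 ],
       [ 0.        ,  0.        ,  0.        ,  1.        ]])}
jack1 [(0.87, [0.58, -0.188, 0.002]), (0.71, [0.646, 0.201, -0.0]), (0.45, [0.658, -0.346, -0.002]), (0.16, [0.438, -0.406, 0.007])]
fork1 [(0.93, [0.578, 0.185, 0.039]), (0.9, [0.515, -0.172, 0.04])]
ring1_grip [(0.63, [0.643, 0.208, 0.087])]
bar [(0.56, [0.436, -0.408, 0.006])]
tray [(0.88, [0.434, 0.381, 0.003]), (0.37, [0.698, -0.09, 0.002])]
jar [(0.51, [0.691, 0.089, 0.001])]
tape [(0.47, [0.366, 0.093, 0.002])]
eraser [(0.48, [0.39, -0.11, 0.004])]
pot [(0.64, [0.698, -0.09, -0.002])]
brush [(0.92, [0.792, 0.024, 0.003])]
paint [(0.78, [0.677, 0.346, 0.004])]
cup [(0.82, [0.657, -0.344, -0.002])]
1.3
```

View pics/top0.png

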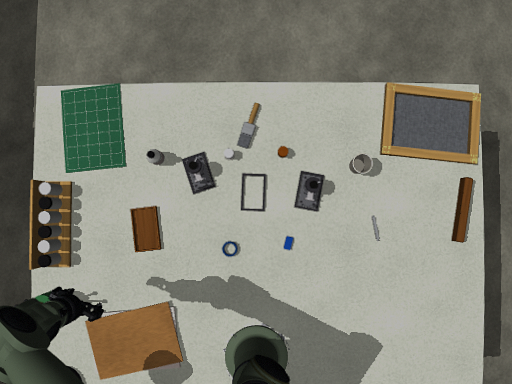

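View pics/side0.png

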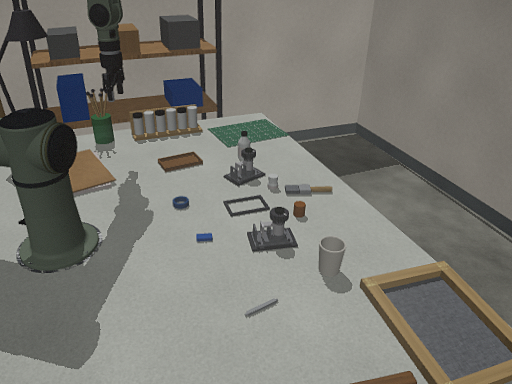

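The top view shows two jacks, at pixels (198,172) and (310,190), with an empty seat at (254,192). The bar is at (376,228) and the tray at (146,228). The side view agrees with this. Next I'll refine the poses by geometry.

```bash
cat >> h.py <<'E'
def rect(W,c,r,z0,z1):
    m=(np.hypot(W[...,0]-c[0],W[...,1]-c[1])<r)&(W[...,2]>z0)&(W[...,2]<z1)
    p=W[m][:,:2]
    (cx,cy),(w,h),a=cv2.minAreaRect((p*1000).astype(np.float32))
    a=np.deg2rad(a if w>h else a+90)
    return m.sum(),np.round([cx,cy,max(w,h),min(w,h)],1),round(float((a+np.pi/2)%np.pi-np.pi/2),3)
E
python3 - <<'E'
from h import *
J={'A':(.643,.205),'B':(.5805,-.186)}
for c in('top','side'):
    f=np.load(c+'0.npz');W=cloud(c,f['d']);im=f['im'].astype(int)
    print(c,'table',np.nanmedian(W[240:300,260:340,2]))
    for n,o in J.items():
        m=np.hypot(W[...,0]-o[0],W[...,1]-o[1])<.1
        for z0,z1 in((.004,.018),(.03,.056),(.09,.1),(.1,.112)):
            try:
                k=m&(W[...,2]>z0)&(W[...,2]<z1);p=W[k][:,:2]
                print(n,z0,rect(W,o,.1,z0,z1),'mean',np.round(p.mean(0)*1000,1),'mid',np.round((p.max(0)+p.min(0))*500,1))
            except Exception as e:print(n,z0,e)
    print('bar',rect(W,(.44,-.408),.08,.004,.02)); print('tray',rect(W,(.437,.378),.12,.003,.03))
f=np.load('top0.npz');im=f['im']
a=cv2.resize(im[145:200,175:230],None,fx=7,fy=7,interpolation=cv2.INTER_CUBIC)
b=cv2.resize(im[160:215,283:338],None,fx=7,fy=7,interpolation=cv2.INTER_CUBIC)
cv2.imwrite('pics/c0.png',np.hstack([a,b])[:,:,::-1])
# repeated network reads
camera('top');
for t in('fork1','ring1_grip','jack1','bar'):
  for c in('top','side'):
    if t=='fork1':camera(c)
    print(t,c,[np.round(o['location'],3).tolist() for o in mark_of(c,t)])
E
```

```text
top table 8.599113486384849e-05
A 0.004 (np.int64(660), array([636.1, 202.6, 191.9, 183.5]), -1.467) mean [625.6 195.1] mid [637.1 204.6]
A 0.03 (np.int64(50), array([602.8, 188.6,  53.5,  33.5]), 0.304) mean [597.5 186.5] mid [601.7 187.3]
A 0.09 (np.int64(131), array([642.1, 202. ,  50.5,  48.2]), 0.793) mean [643.4 201.6] mid [643. 203.]
A 0.1 (np.int64(61), array([643.6, 207.2,  45.7,  33.7]), -0.203) mean [641.5 203.7] mid [643.8 206.7]
B 0.004 (np.int64(704), array([ 581.3, -187. ,  190.1,  186.1]), 0.692) mean [ 567.6 -181.8] mid [ 579.5 -185.7]
B 0.03 (np.int64(33), array([ 541.2, -176.2,   58.7,   31.4]), -0.158) mean [ 533.8 -172. ] mid [ 542.4 -175. ]
B 0.09 (np.int64(121), array([ 580.6, -184.8,   48.4,   46. ]), 0.003) mean [ 580.  -183.9] mid [ 580.6 -184.8]
B 0.1 (np.int64(62), array([ 576.8, -183.7,   40.3,   30.1]), -0.654) mean [ 579.7 -183.1] mid [ 575.4 -183.6]
bar (np.int64(284), array([ 440.1, -409.3,  157.4,  148. ]), 0.457)
tray (np.int64(1285), array([437.7, 378.1, 236.4, 233. ]), 0.316)
side table 0.0024701576777851854
A 0.004 (np.int64(310), array([629.5, 2
[... 707 characters left out ...]
1 -184.7]
B 0.1 (np.int64(53), array([ 580.8, -186.5,   28. ,   21.9]), 1.136) mean [ 580.5 -187.3] mid [ 581.1 -186.5]
bar (np.int64(268), array([ 445.1, -414.9,  147.8,  142.2]), 0.945)
tray (np.int64(708), array([439. , 379.3, 233. , 225.9]), -0.511)
fork1 top [[0.517, -0.17, 0.04], [0.578, 0.181, 0.044]]
fork1 side [[0.579, 0.186, 0.036], [0.512, -0.172, 0.039]]
ring1_grip top [[0.644, 0.207, 0.084], [0.688, 0.092, -0.0]]
ring1_grip side [[0.644, 0.202, 0.088], [0.697, -0.089, 0.001]]
jack1 top [[0.642, 0.205, -0.0], [0.582, -0.184, 0.002]]
jack1 side [[0.644, 0.202, 0.001], [0.579, -0.189, 0.002], [0.579, -0.182, 0.083]]
bar top [[0.438, -0.409, 0.001]]
bar side [[0.438, -0.408, 0.006]]
```

View pics/c0.png

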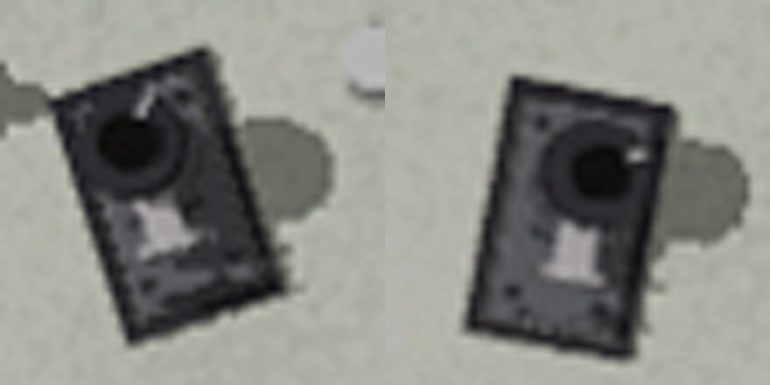

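The crop shows both jack outlines. Jack A's ring is at crop (128,140) with its mark up-right, and jack B's ring is at (597,170) with its mark to the right. Next I'll fit the outlines by colour on a known plane.

```bash
cat >> h.py <<'E'
def onplane(cam,uv,z):
    c=calibration(cam);K=np.array(c['mtx']);E=np.array(c['extrinsics'])
    p=cv2.undistortPoints(np.float64(uv).reshape(-1,1,2),K,np.array([c['k1'],0,0,0,0.])).reshape(-1,2)
    r=np.c_[p,np.ones(len(p))]@E[:3,:3]; o=-E[:3,:3].T@E[:3,3]
    return (o+r*((z-o[2])/r[:,2])[:,None])[:,:2]
def outline(cam,mask,z):
    n,l,s,_=cv2.connectedComponentsWithStats(mask.astype(np.uint8))
    i=1+np.argmax(s[1:,4]); c=max(cv2.findContours((l==i).astype(np.uint8),0,1)[0],key=len).reshape(-1,2)
    P=onplane(cam,c,z); (cx,cy),(w,h),a=cv2.minAreaRect((P*1000).astype(np.float32))
    a=np.deg2rad(a if w>h else a+90)
    return np.round([cx,cy,max(w,h),min(w,h)],1),round(float((a+np.pi/2)%np.pi-np.pi/2),3),P
E
python3 - <<'E'
from h import *
im=np.load('top0.npz')['im'];g=im.max(2).astype(int)
def win(m,u0,u1,v0,v1):
    o=np.zeros_like(m);o[v0:v1,u0:u1]=m[v0:v1,u0:u1];return o
print('bg',im[172,230],'shadow',im[169,214],'base',im[180,205],im[195,310])
for t in(75,90,105):
    for n,w in(('A',(178,222,145,200)),('B',(288,330,160,215))):
        a=outline('top',win(g<t,*w),.009); print(t,n,a[:2])
mx,mn=im.max(2).astype(int),im.min(2).astype(int)
a=outline('top',win((mx-mn>40),120,170,195,260),.016);print('tray',a[:2])
print(im[222:236:2,376],im[228,368:386])
crop=cv2.resize(im[205:250,350:400],None,fx=8,fy=8,interpolation=cv2.INTER_CUBIC);cv2.imwrite('pics/bar.png',crop[:,:,::-1])
E
```

```text
bg [175 176 165] shadow [107 109 101] base [50 51 53] [161 158 159]
75 A (array([627.5, 196.9, 126.1,  80.8]), 0.327)
75 B (array([ 564.7, -181.7,  125.3,   80.8]), -0.191)
90 A (array([627.3, 197.4, 128.4,  84.1]), 0.327)
90 B (array([ 564.5, -182.6,  125.3,   83. ]), -0.186)
105 A (array([632.1, 200.5, 140.4,  92.3]), 0.359)
105 B (array([ 562. , -194.9,  127. ,  110.1]), -0.189)
tray (array([434.8, 378.5, 148.4,  90.9]), 0.112)
[[161 163 154]
 [129 131 126]
 [125 125 126]
 [136 137 141]
 [136 137 141]
 [135 138 140]
 [122 123 125]] [[177 179 167]
 [178 181 169]
 [177 179 166]
 [175 178 165]
 [178 181 168]
 [145 147 136]
 [117 118 118]
 [129 130 133]
 [136 137 141]
 [111 113 109]
 [157 160 148]
 [174 176 164]
 [175 178 165]
 [173 177 164]
 [174 176 164]
 [175 177 165]
 [174 176 163]
 [172 176 163]]
```

View pics/bar.png

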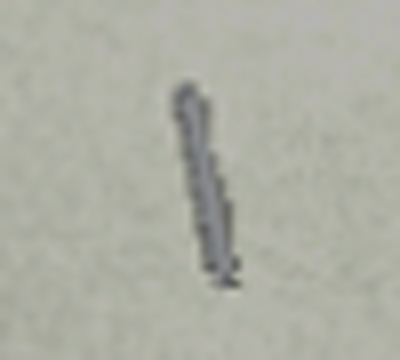

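```bash
cat >> h.py <<'E'
def down(psi):
    c,s=np.cos(psi),np.sin(psi)
    return R.from_matrix(np.array([[c,s,0],[s,-c,0],[0,0,-1]]))
def wrap(a): return (a+np.pi)%(2*np.pi)-np.pi
def gray_bar(guess,z=.009,r=.09):
    """bar pose from top picture, lying near guess: middle, yaw, length"""
    im,_=snap('top'); i=im.astype(int)
    v,u=np.mgrid[:384,:512]; P=onplane('top',np.c_[u.ravel(),v.ravel()],z).reshape(384,512,2)
    near=np.hypot(P[...,0]-guess[0],P[...,1]-guess[1])<r
    bg=np.median(i[near],axis=0); m=near&(np.abs(i-bg).sum(2)>60)
    n,l,s,_=cv2.connectedComponentsWithStats(m.astype(np.uint8)); k=1+np.argmax(s[1:,4])
    p=P[l==k]; c=p.mean(0); w=np.linalg.svd(p-c,full_matrices=False)[2][0]; w*=np.sign(w[0])
    t=(p-c)@w; return c+w*(t.max()+t.min())/2, float(np.arctan2(w[1],w[0])), np.ptp(t), int(s[k,4])
JACK={'A':(np.array([.6435,.2033]),.327),'B':(np.array([.581,-.1854]),-.188)}
def jp(n,x,y=0):
    o,a=JACK[n]; return o+R.from_euler('z',a).as_matrix()[:2,:2]@[x,y]
E
python3 - <<'E'
from h import *
c,a,L,n=gray_bar((.44,-.408)); print(c,a,L,n, get_joint_positions())
for psi in (0,np.pi):
    for nm,xy,ang in(('bar',c,a),('A',jp('A',-.09),.327),('B',jp('B',-.09),-.188)):
        s=solve_ik([*xy,.1],q(down(psi+ang))); print(psi,nm,None if s is None else np.round(s,2))
for nm in 'AB':
    for psi in np.arange(-3,3.3,.5):
        s=solve_ik([*JACK[nm][0],.09],q(down(psi))); print(nm,round(psi,2),None if s is None else np.round(s,2))
E
```

```text
[ 0.43790951 -0.40716896] 0.19260159292981185 0.08759009308550417 114 [ 9.84791767e-01  3.26182049e-01 -1.92608141e-01  1.05200380e+00
  2.76369215e-05  1.43658934e+00]
0 bar [-0.87  0.54 -0.25  0.78  0.    2.08]
0 A [ 0.18  0.52 -0.29  0.76  0.    2.99]
0 B [-0.47  0.42 -0.46  0.69  0.    2.86]
3.141592653589793 bar [-0.87  0.54 -0.25  0.78  0.   -1.07]
3.141592653589793 A [ 0.18  0.52 -0.29  0.76  0.   -0.15]
3.141592653589793 B [-0.47  0.42 -0.46  0.69  0.   -0.28]
A -3.0 [ 0.2   0.68 -0.02  0.87  0.    0.06]
A -2.5 [ 0.2   0.68 -0.02  0.87  0.   -0.44]
A -2.0 [ 0.2   0.68 -0.02  0.87  0.   -0.94]
A -1.5 [ 0.2   0.68 -0.02  0.87  0.   -1.44]
A -1.0 [ 0.2   0.68 -0.02  0.87  0.   -1.94]
A -0.5 [ 0.2   0.68 -0.02  0.87  0.   -2.44]
A 0.0 [ 0.2   0.68 -0.02  0.87  0.   -2.94]
A 0.5 [ 0.2   0.68 -0.02  0.87  0.    2.84]
A 1.0 [ 0.2   0.68 -0.02  0.87  0.    2.34]
A 1.5 [ 0.2   0.68 -0.02  0.87  0.    1.84]
A 2.0 [ 0.2   0.68 -0.02  0.87  0.    1.34]
A 2.5 [ 0.2   0.68 -0.02  0.87  0.    0.84]
A 3.0 [ 0.2   0.68 -0.02  0.87  0.    0.34]
B -3.0 [-0.43  0.57 -0.23  0.78  0.   -0.57]
B -2.5 [-0.43  0.57 -0.23  0.78  0.   -1.07]
B -2.0 [-0.43  0.57 -0.23  0.78  0.   -1.57]
B -1.5 [-0.43  0.57 -0.23  0.78  0.   -2.07]
B -1.0 [-0.43  0.57 -0.23  0.78  0.   -2.57]
B -0.5 [-0.43  0.57 -0.23  0.78  0.   -3.07]
B 0.0 [-0.43  0.57 -0.23  0.78  0.    2.71]
B 0.5 [-0.43  0.57 -0.23  0.78  0.    2.21]
B 1.0 [-0.43  0.57 -0.23  0.78  0.    1.71]
B 1.5 [-0.43  0.57 -0.23  0.78  0.    1.21]
B 2.0 [-0.43  0.57 -0.23  0.78  0.    0.71]
B 2.5 [-0.43  0.57 -0.23  0.78  0.    0.21]
B 3.0 [-0.43  0.57 -0.23  0.78  0.   -0.29]
```

```bash
cat >> h.py <<'E'
ZP=.0135
def pick(c,a,off=.024):
    xy=np.array(c)-off*np.array([np.cos(a),np.sin(a)]); r=q(down(np.pi+a))
    set_gripper(.5); move_pose([*xy,.12],r); move_linear([*xy,ZP],.08)
    set_gripper(0,60); w=get_gripper_width(); move_linear([*xy,.1],.1); return w,get_gripper_width(),get_finger_force()
def preinsert(n,tip=-.084):
    r=q(down(np.pi+JACK[n][1])); xy=jp(n,tip-.069)
    move_pose([*xy,.12],r); move_linear([*xy,ZP+.0355],.1)
E
python3 - <<'E'
from h import *
c,a,L,n=gray_bar((.44,-.408))
print(pick(c,a)); preinsert('B')
print(get_clock(),get_position(),get_ft_force(),get_gripper_width())
im,d=snap('side');np.savez('side1.npz',im=im,d=d)
im2,d2=snap('top');
a=cv2.resize(im[200:265,215:305],None,fx=6,fy=6,interpolation=cv2.INTER_CUBIC)
cv2.imwrite('pics/s1.png',a[:,:,::-1])
E
```

```text
(0.07989556318777409, 0.07618558321416968, 58.938215374946594)
10.475 [ 0.43101097 -0.15720253  0.04925771] [ 0.04992783  0.33492976 -0.93783431] 0.07210845335854234
```

View pics/s1.png

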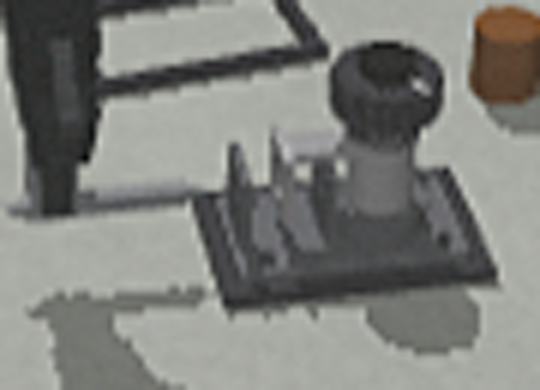

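The bar is held level with its tip at crop (205,190), just outside the outer plate at (232,150). I'll insert it with a force guard.

```bash
python3 - <<'E'
from h import *
c=calibration('side');E=np.array(c['extrinsics'])
for p in ([*jp('B',-.084),.04],[*jp('B',-.069),.04]):
    x=cv2.projectPoints(np.array([p]),cv2.Rodrigues(E[:3,:3])[0],E[:3,3],np.array(c['mtx']),np.array([c['k1'],0,0,0]))[0].ravel(); print((x-[215,200])*6)
z=get_position()[2]
hit=move_linear([*jp('B',-.09),z],.03,until_force=6)
p=get_position();o,a=JACK['B'];rel=R.from_euler('z',-a).as_matrix()[:2,:2]@(p[:2]-o)
print(hit,rel,'tip',rel[0]+.069,get_ft_force(),get_gripper_width(),get_clock())
E
```

```text
[198.26712569 190.27789145]
[230.35454987 187.09154229]
False [-9.01355480e-02  4.05607839e-06] tip -0.02113554797848917 [ 0.74104335 -0.8894867  -0.71294963] 0.07534279664011417 12.825
```

```bash
python3 - <<'E'
from h import *
set_gripper(.5); p=get_position(); move_linear([p[0],p[1],.16],.1)
im,d=snap('side')
a=cv2.resize(im[200:265,215:305],None,fx=6,fy=6,interpolation=cv2.INTER_CUBIC)
cv2.imwrite('pics/s2.png',a[:,:,::-1]); print(get_clock(),get_ft_force())
E
```

```text
14.5667 [ 0.071695    0.49652769 -0.33953234]
```

View pics/s2.png

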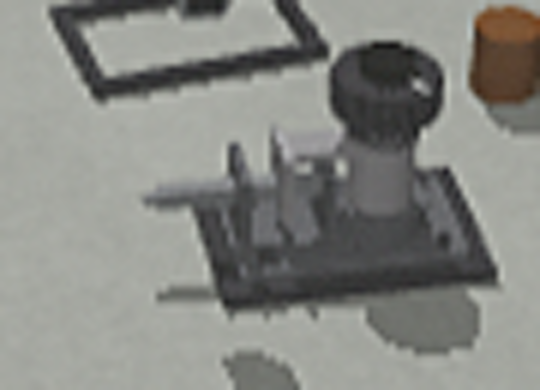

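The bar lies level through the plates, with its outer end at crop (145,197). Next I'll turn ring B.

```bash
cat >> h.py <<'E'
def turn(n,j0=-1.45,j1=1.5,lim=.7,step=.15,force=60):
    o=JACK[n][0]; set_gripper(1.)
    psi={'A':-2.94,'B':-3.57}[n]-j0
    r=q(down(psi)); move_pose([*o,.19],r); move_linear([*o,.080],.08)
    set_gripper(0,force); print('grip',get_gripper_width(),get_ft_force(),get_moment(),np.round(get_joint_positions(),3),get_clock())
    J=np.array(get_joint_positions()); m0=get_moment()[2]; tgt=j0; log=[]
    while tgt<j1:
        tgt=min(tgt+step,j1); J[5]=tgt; goto_joints(J); m=get_moment()[2]-m0; log.append((round(tgt,2),round(float(m),2)))
        if abs(m)>lim: break
    print(log,get_ft_force(),get_gripper_width(),get_clock())
def release():
    set_gripper(1.); p=get_position(); move_linear([p[0],p[1],.19],.1)
E
python3 - <<'E'
from h import *
turn('B')
im,d=snap('side','s3full')
E
```

```text
grip 0.5663451187076631 [-1.46687855  1.61796537  5.57805722] [0.24136935 0.45397285 0.01579798] [-0.43   0.579 -0.235  0.756  0.    -1.451] 18.1167
[(-1.3, -0.06), (-1.15, -0.13), (-1.0, -0.04), (-0.85, -0.05), (-0.7, -0.05), (-0.55, -0.05), (-0.4, -0.07), (-0.25, -0.03), (-0.1, -0.07), (0.05, -0.08), (0.2, -0.05), (0.35, -0.06), (0.5, -0.06), (0.65, -0.07), (0.8, -0.04), (0.95, 0.4), (1.1, 0.16), (1.25, 0.38), (1.4, 0.8)] [1.07757117 5.43457677 1.1866338 ] 0.5641385020311014 23.1833
```

```bash
python3 - <<'E'
from h import *
release()
p=get_position(); move_linear([p[0]-.12,p[1]-.1,.25],.15)
im,d=snap('side');im2,_=snap('top')
a=cv2.resize(im[200:265,215:305],None,fx=6,fy=6,interpolation=cv2.INTER_CUBIC)
b=cv2.resize(im2[165:210,288:333],(390,390),interpolation=cv2.INTER_CUBIC)
cv2.imwrite('pics/s4.png',np.hstack([a[:390,:400],b])[:,:,::-1]); print(get_clock())
E
```

```text
26.3
```

View pics/s4.png

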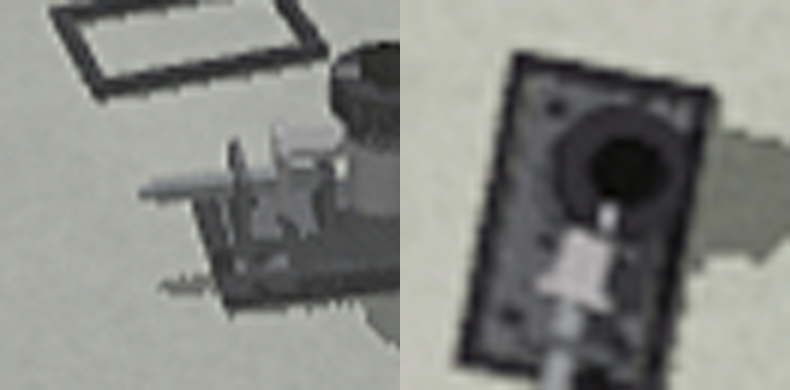

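The white mark now lies over the arm, at crop (607,213), and the bar is still in. Next I'll draw the bar out and check the barrel.

```bash
cat >> h.py <<'E'
def draw(n):
    r=q(down(np.pi+JACK[n][1])); xy=jp(n,-.09); z=ZP+.0345
    set_gripper(.5); move_pose([*xy,.16],r); move_linear([*xy,z],.08)
    set_gripper(0,60); print('grip',get_gripper_width(),get_ft_force())
    print('hit',move_linear([*jp(n,-.165),z],.05,until_force=15),get_ft_force(),get_gripper_width())
    p=get_position(); move_linear([p[0],p[1],.13],.1)
E
python3 - <<'E'
from h import *
draw('B'); preinsert('A')
im,d=snap('side');im2,_=snap('top'); print(get_gripper_width(),get_clock())
c=calibration('side');E=np.array(c['extrinsics'])
for p in ([*jp('A',-.084),.04],[*jp('A',-.069),.04]):
    x=cv2.projectPoints(np.array([p]),cv2.Rodrigues(E[:3,:3])[0],E[:3,3],np.array(c['mtx']),np.array([c['k1'],0,0,0]))[0].ravel(); print(x,(x-[195,140])*6)
a=cv2.resize(im[140:200,195:262],None,fx=6,fy=6,interpolation=cv2.INTER_CUBIC)
b=cv2.resize(im2[165:210,288:333],(360,360),interpolation=cv2.INTER_CUBIC)
cv2.imwrite('pics/s5.png',np.hstack([a,b])[:,:,::-1])
E
```

```text
grip 0.07171184320006606 [-0.74930266  2.54587059  2.21638947]
hit False [-0.01352823 -0.37105933 -0.21298324] 0.07906101393634848
0.07378455145586138 34.825
[229.20816318 172.23282182] [205.24897911 193.39693093]
[232.60763323 170.97647729] [225.64579936 185.85886373]
```

View pics/s5.png

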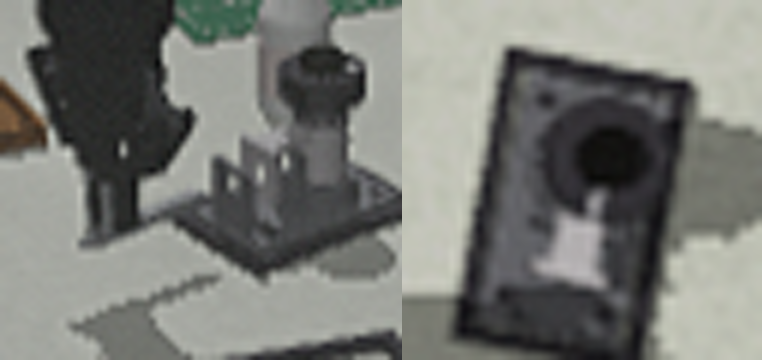

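The bar came out cleanly. Jack B's mark is over its arm at crop (597,200), and the bar tip now sits before A's fork at crop (200,195). I'll insert it, turn the ring and look.

```bash
python3 - <<'E'
from h import *
z=get_position()[2]
hit=move_linear([*jp('A',-.09),z],.03,until_force=6)
p=get_position();o,a=JACK['A'];rel=R.from_euler('z',-a).as_matrix()[:2,:2]@(p[:2]-o)
print(hit,rel,'tip',rel[0]+.069,get_ft_force(),get_gripper_width(),get_clock())
if not hit:
    set_gripper(.5); p=get_position(); move_linear([p[0],p[1],.16],.1)
    im,d=snap('side'); print(get_clock())
    a=cv2.resize(im[140:200,195:262],None,fx=6,fy=6,interpolation=cv2.INTER_CUBIC)
    cv2.imwrite('pics/s6.png',a[:,:,::-1])
E
```

```text
False [-9.01001057e-02  1.10545244e-05] tip -0.021100105675374403 [-0.28848517 -0.21702998 -1.52398199] 0.07244100621147535 37.075
38.8167
```

View pics/s6.png

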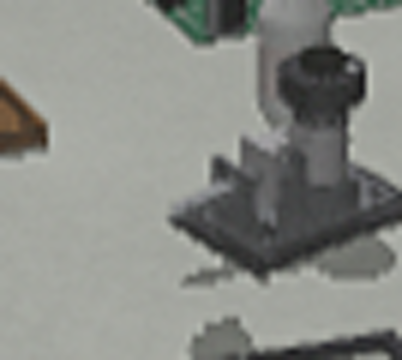

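The bar sits in A's fork, outer end at crop (180,208). I'll turn ring A.

```bash
python3 - <<'E'
from h import *
turn('A'); release()
p=get_position(); move_linear([p[0]-.15,p[1]+.1,.25],.15)
im,d=snap('side');im2,_=snap('top')
a=cv2.resize(im[140:200,195:262],None,fx=6,fy=6,interpolation=cv2.INTER_CUBIC)
b=cv2.resize(im2[148:198,177:227],(360,360),interpolation=cv2.INTER_CUBIC)
cv2.imwrite('pics/s7.png',np.hstack([a,b])[:,:,::-1]); print(get_clock())
E
```

```text
grip 0.5701600109416362 [ 1.64203623 -0.32390942  4.39336325] [-0.00951537 -0.19778294  0.03014199] [ 0.197  0.685 -0.033  0.851 -0.    -1.455] 42.4667
[(-1.3, -0.09), (-1.15, -0.09), (-1.0, -0.08), (-0.85, -0.1), (-0.7, -0.04), (-0.55, -0.06), (-0.4, -0.02), (-0.25, -0.15), (-0.1, -0.04), (0.05, -0.06), (0.2, -0.07), (0.35, -0.07), (0.5, -0.08), (0.65, -0.1), (0.8, -0.1), (0.95, -0.1), (1.1, 0.82)] [-2.77297782  1.72839274  4.66357283] 0.5578546040968948 47.0083
50.225
```

View pics/s7.png

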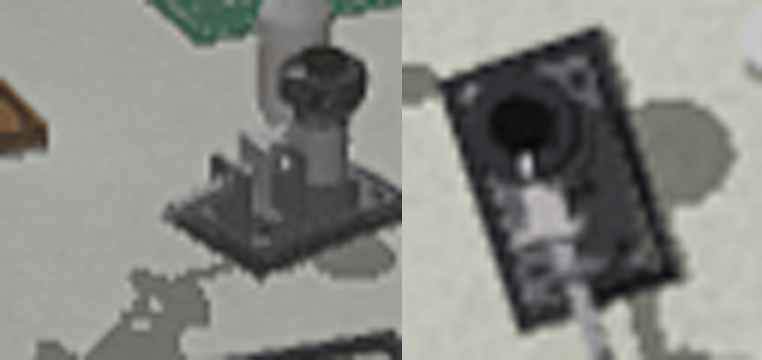

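Mark A is over its arm at crop (527,165), and the torque stop was clear. Next I'll draw the bar out and lay it in the tray.

```bash
python3 - <<'E'
from h import *
draw('A'); print(get_gripper_width())
c=np.array([.436,.3785]);a=.112
xy=c-.024*np.array([np.cos(a),np.sin(a)])
p=get_position(); move_linear([p[0],p[1],.16],.15)
move_pose([*xy,.12],q(down(np.pi+a))); print(get_gripper_width())
print(move_linear([*xy,.030],.08),move_linear([*xy,ZP+.005],.03,until_force=5),get_position(),get_ft_force())
set_gripper(.35); move_linear([*xy,.15],.08); move_pose([.35,.25,.3],q(down(np.pi+a)))
im,_=snap('top');im2,_=snap('side'); print(get_clock(),[o for o in mark_of('top','bar')],[o for o in mark_of('side','bar')])
f=lambda i,u,v,n=45:cv2.resize(i[v:v+n,u:u+n],(260,260),interpolation=cv2.INTER_CUBIC)
cv2.imwrite('pics/e.png',np.vstack([np.hstack([f(im,180,148),f(im,288,165),f(im,120,200,60)]),np.hstack([f(im2,215,140),f(im2,245,200),f(im2,150,135,60)])])[:,:,::-1])
E
```

```text
grip 0.06300300744335822 [-1.26407752  0.2447894   2.47541133]
hit False [ 0.87854017 -0.40415385 -0.52880819] 0.06303613371941319
0.06308499141307426
0.06333816623795721
False True [0.41331161 0.37645925 0.02414947] [-0.08061231 -0.75706636  7.12524082]
62.55 [{'location': [0.414, 0.3991, 0.0037], 'p': 0.39}] [{'location': [0.4146, 0.399, 0.009], 'p': 0.63}, {'location': [0.644, 0.2046, 0.0854], 'p': 0.57}]
```

View pics/e.png

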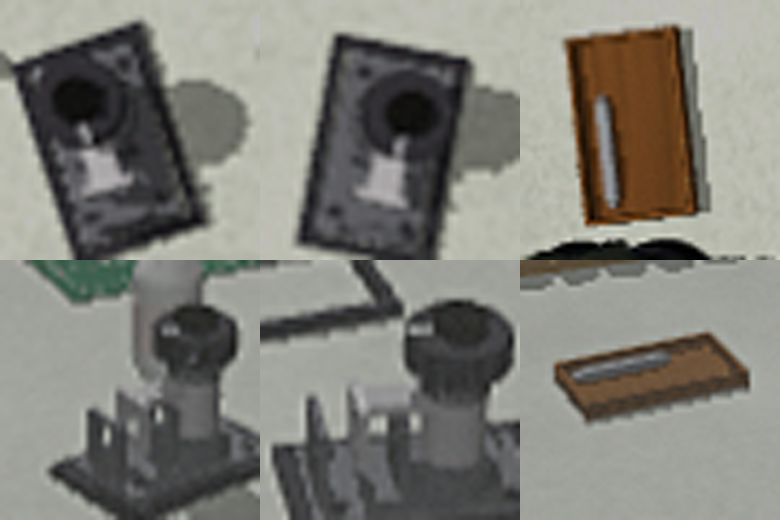

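The bar lies flat in the tray at crop (605,150), and both marks are over their arms. I'll check the barrel angles and ring marks numerically before closing.

```bash
python3 - <<'E'
from h import *
im0=np.load('top0.npz')['im']; im,d=snap('top'); W=cloud('top',d)
v,u=np.mgrid[:384,:512]; uv=np.c_[u.ravel(),v.ravel()]
for n in 'AB':
    o,a=JACK[n];Rm=R.from_euler('z',a).as_matrix()[:2,:2]
    for nm,i in(('before',im0),('now',im)):
        g=i.min(2).astype(float)
        P=(onplane('top',uv,.060)-o)@Rm; P=P.reshape(384,512,2)
        m=(g>115)&(P[...,0]<-.028)&(P[...,0]>-.056)&(abs(P[...,1])<.024)
        c=P[m].mean(0); arm=np.arctan2(c[1],-c[0])   # cw from above is + : arm (-x) turns toward +y
        Q=((onplane('top',uv,.096)-o)@Rm).reshape(384,512,2); r=np.hypot(*np.moveaxis(Q,-1,0))
        k=(r<.026)&(r>.011); w=np.clip(g-75,0,None)*k; cm=(Q*w[...,None]).sum((0,1))/w.sum()
        print(n,nm,'arm',round(arm,3),m.sum(),'mark cw from arm line',round(np.arctan2(cm[1],-cm[0]),3),np.round(cm*1000,1))
t=W[(np.hypot(W[...,0]-.414,W[...,1]-.399)<.02)&(im.min(2)>95)];print('bar z',np.median(t[:,2]),len(t))
for t_ in('jar','tape','eraser','pot','brush','paint','cup'): print(t_,[np.round(o['location'],3).tolist() for o in mark_of('top',t_)][:2])
E
```

```text
A before arm 0.019 36 mark cw from arm line -2.436 [ 15.1 -12.9]
A now arm 0.057 39 mark cw from arm line 0.071 [-18.4   1.3]
B before arm 0.024 42 mark cw from arm line -2.185 [  9.7 -13.8]
B now arm 0.069 49 mark cw from arm line 0.099 [-19.2   1.9]
bar z 0.012386577418200631 32
jar [[0.691, 0.095, -0.004]]
tape [[0.372, 0.097, -0.001], [0.644, 0.206, 0.084]]
eraser [[0.385, -0.109, -0.001], [0.369, 0.092, -0.001]]
pot [[0.793, 0.02, 0.003], [0.696, -0.088, 0.0]]
brush [[0.792, 0.022, -0.002]]
paint [[0.679, 0.343, -0.001]]
cup [[0.655, -0.349, 0.002], [0.412, 0.398, 0.006]]
```

Both arms read about 0.05 rad from their settings, both marks are home, and the bystanders haven't moved. I'm handing it in.

```bash
python3 -c "
from cell import *
print(get_clock(),close_job())"
```

```text
the job is handed in; nothing more can be done
63.05 None
```

Both jacks present are locked (third seat empty): rings turned to their stops, barrels about 0.05 rad off their settings by camera, bar flat in the tray, nothing else seen to move; handed in at 63 s, no verdict returned.

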